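# Lay the standing stone down and close the offcut tub

## Robot

A 6-joint arm with a two-finger parallel gripper is mounted at the origin on the work surface. World frame = base frame: x ahead of the robot, y to its left, z up, the work surface at z = 0. Lengths are in m, angles in rad, forces in N, time in s.
With the tool pointing down it reaches from about 0.35 to 0.85 m from the base axis. Payload 8.1 kg.
Tool frame: the origin (TCP) lies on the centre line of the jaws, within the pads' length; the fingertips stand 17 mm ahead of it and the grasp point (between the pads) lies 2 mm behind it; z points along the fingers, y is the line along which they close (so a half turn about z gives the same grasp; the last joint's range is limited). The gripper opens to 93 mm and grips with 3 to 60 N. Pads are 15 mm wide; open, the fingers measure 128 mm over their backs; the gripper's body (75 mm by 188 mm) begins 65 mm behind the grasp point.
Start: joints at [-1.382, 0.13, 1.488, -0, 1.523, -0.085], TCP at [0.162, -0.578, 0.236] pointing down, gripper open.
Joint ranges: [-2.96, 2.96], [-0.89, 2.26], [0.02, 2.5], [-1.34, 4.48], [0, 2.73], [-2.66, 2.66]. Speed limits (rad/s): [2.39, 2.39, 2.79, 3.14, 3.14, 3.14].

## Interface

Orientations are given as a rotation vector (axis times angle).
In Python, from plant import status, eyes, robot gives the robot as it stands. The module is installed in compiled form; this text tells all that it offers.
- The arm moves only by the tool servo_tool, never from a script. Its argument "plan" is text: rows parted by semicolons, each of 4 numbers parted by spaces: the shift along the tool's x, y, z in m, then the turn about the tool's z in degrees. A call has 1 to 12 rows; each row is the pose to reach, as a shift and turn from the pose commanded when the call began, along the tool's axes at that moment; what a row does not reach only later rows make up. A row lasts 1/12 s, in which the tool goes at most 41.7 mm and 7.16 degrees, less where a joint would pass 70% of its speed; a pose out of reach is approached as far as the arm can. A call with a gripper value outside its range is refused whole. "grip" is the closure, from -1 (fully open) to 1 (shut), set as the call begins (left out, the last holds). The fingers move at their own pace and stop on an object; "grip_force" is the grip in N (left out, the last holds). Time passes only in rows, so rows that repeat a pose let the fingers close. It gives the time, the measured TCP pose, the force, the opening and the grip force at its end, in the units of the state.
- status.read_state(): the state, without advancing time (a new reading comes with each control period).
- eyes.read_camera(name): name is "scene" or "top"; returns a dict with "image" (480x640x3 uint8, blue, green, red), "fovy" (degrees; the focal length in pixels is half the picture's height over the tangent of half this angle, whatever the lens; pixels are square), "cx", "cy" (the principal point, pixels), "world_from_camera" (4x4, takes a point from camera to world coordinates). Camera axes: x right, y down, z forward; pixel columns grow to the right and rows downward; lengths in m; the calibration is good to about 2 mm. A picture is of the moment at which its call begins. There is no depth.
- robot.close_job(): hands the job in; it is judged then, once.
The state is a dict: "t": time; "q": joint angles; "dq": joint speeds; "joint_torque": joint torques, N m; "tool_pos": TCP position; "orientation": TCP orientation; "force": force on the tool from outside, world axes, zero at the start; "wrist_torque": the same for the moment, N m; "opening": finger opening in m; "gripper_force": force on a finger pad.
Only numpy, scipy, OpenCV 4.12 (cv2) and the standard library are available. Lean on these libraries where they do the work, as an engineer would, in place of code of your own. Each camera call takes 0.05 s, during which the arm holds its last target. There are 200 camera calls.

## Task

The lid will not go on the offcut tub because one stone in it stands on end above the rim. Tip that stone over so that it lies down inside the tub, then put the lid on squarely and fully home without dropping it, and let go. Both stones stay in the tub; leave the chisel and the spray bottle where they are.

Things in the scene. Friction and masses are not known exactly. Their poses are not given: they have to be found in the camera images.
- tub: Open rectangular dark grey plastic tub, fixed to the bench, standing left or right of the middle of the bench. Outside 150 mm along its x, 240 mm along its y, 85 mm high; walls and floor 5 mm thick, so inside 140 x 230 x 80 mm. Origin: centre of its underside on the bench, z up. Its yaw varies by up to 0.28 rad.
- lid: Loose dark grey lid of the tub, 0.4 to 0.55 kg, right way up on the bench on the other side from the tub. 176 mm along its x, 266 mm along its y. Skirt 22 mm deep, flaring: per side 10 mm larger than the tub at its foot, 4 mm at the top. Panel's upper face 27 mm above the origin. Origin: centre, at the skirt's lower edge, z up. Either way round fits.
- lid_handle (a point): Middle of the lid's black bar handle, 57 mm above the lid's origin. Bar 110 mm long along the lid's y, 18 mm wide along its x, from 49 to 69 mm above the lid's origin, on a block at each end; open gap of 22 mm under it.
- tub_rim (a point): Centre of the tub's mouth, level with the rim, 85 mm above the tub's origin. Fully home, the lid's panel rests on the rim and the lid's origin is 63 mm above the tub's origin.
- tall_stone: Loose granite block 50 x 40 x 110 mm (its x, y, z), 0.4 to 0.8 kg, standing on end in the tub, near one end of the tub's length (70 mm from its middle along the tub's y, either side) and beside one long wall; square to the tub within 0.12 rad; 30 mm shows above the rim. Origin: centre of the end it stands on, z along its length.
- tall_stone_center (a point): Centre of the tall stone, 55 mm from either end. It has room to fall along the tub's y, towards the tub's other end (beside the low stone), but not across the tub. Pushed near its top it tips rather than slides: under 4 N, about 40 mm of travel, then it falls by itself.
- low_stone: Loose flat granite offcut 48 x 60 x 25 mm (its x, y, z), lying in the tub at the other end, by the other long wall. Origin: centre of its underside. It is already below the rim.
- low_stone_center (a point): Centre of the low stone.
- chisel: Bystander: steel mason's chisel, 195 mm long, 22 mm wide, lying along the bench between the tub and the lid. Origin: under the middle of its length.
- spray_bottle: Bystander: white bottle 72 mm across, 190 mm high, at the far side of the bench. Origin: centre of its underside.
Things that resemble listed ones, but are neither listed nor needed, are in the scene too. There is more than one size of the tall_stone; the one meant has the size given above.

How it is judged:
By the outcome, as a careful person would: the job done as asked, in the order asked, and still so for the second after the job is handed in, with the robot touching nothing.
It also fails if it takes over 54 s, if anything falls off the work surface, if the arm or the gripper's body presses on something with over 40 N, if the wrist force passes 120 N, or if a joint passes its speed limit or range.

## Working session

There is one attempt and no reset: what is moved stays moved. The work goes in short steps, Python scripts to look and compute and a tool call to move; the robot and the scene stay as the last step left them, time stands still between calls to the robot, and variables do not carry over. Pictures are saved under pics/ and viewed, at most 10 in all, crops included, and the job is handed in when it is done.

Besides the shell and the picture viewer there is one more tool, called by a JSON object that holds its "op" and its "data", one argument or row to a line. servo_tool: Moves the arm, as the interface text tells. Its arguments: {"type":"object","properties":{"plan":{"type":"string"},"grip":{"type":"number"},"grip_force":{"type":"number"}},"required":["plan"]}

```bash
mkdir -p pics; cat > h.py <<'E'
import numpy as np, cv2
from plant import status, eyes, robot
from scipy.spatial.transform import Rotation as R
def K(c):
    return 240/np.tan(np.radians(c["fovy"])/2)
def ray(c,u,v):
    f=K(c); T=np.array(c["world_from_camera"]); d=T[:3,:3]@np.array([(u-c["cx"])/f,(v-c["cy"])/f,1.]); return T[:3,3],d
def plane(c,u,v,z):
    o,d=ray(c,u,v); return o+d*(z-o[2])/d[2]
def tri(c1,p1,c2,p2):
    o1,d1=ray(c1,*p1);o2,d2=ray(c2,*p2);s=np.linalg.lstsq(np.c_[d1,-d2],o2-o1,rcond=None)[0]
    a=o1+s[0]*d1;b=o2+s[1]*d2; return (a+b)/2,np.linalg.norm(a-b)
def proj(c,P):
    T=np.linalg.inv(np.array(c["world_from_camera"]));p=T[:3,:3]@np.array(P)+T[:3,3];f=K(c);return p[0]/p[2]*f+c["cx"],p[1]/p[2]*f+c["cy"]
E
python3 - <<'E'
from h import *
import pickle
for n in("scene","top"):
    c=eyes.read_camera(n); cv2.imwrite(f"pics/{n}0.png",c["image"]); pickle.dump(c,open(n+"0.pkl","wb"))
    print(n,c["fovy"],c["cx"],c["cy"],np.round(c["world_from_camera"],3).tolist())
s=status.read_state();print({k:np.round(v,3).tolist() for k,v in s.items()})
E
```

```text
scene 48.53690684182379 320.3916755931921 243.70369426417213 [[-0.456, 0.731, -0.507, 1.236], [0.89, 0.37, -0.267, 0.378], [-0.008, -0.573, -0.819, 1.081], [0.0, 0.0, 0.0, 1.0]]
top 54.80757306589488 321.0583635811993 240.58306945287987 [[-0.004, -0.986, 0.168, 0.457], [-0.999, 0.01, 0.037, 0.032], [-0.038, -0.168, -0.985, 0.887], [0.0, 0.0, 0.0, 1.0]]
{'t': 0.1, 'q': [-1.382, 0.131, 1.489, -0.0, 1.523, -0.085], 'dq': [0.0, -0.001, -0.002, -0.001, 0.0, 0.001], 'joint_torque': [0.001, -56.134, -49.31, 0.077, 0.029, -0.0], 'tool_pos': [0.162, -0.577, 0.235], 'orientation': [-3.111, -0.429, 0.0], 'force': [0.138, 0.522, -0.657], 'wrist_torque': [-0.009, -0.006, 0.028], 'gripper_force': 0.0, 'opening': 0.093}
```

View pics/scene0.png

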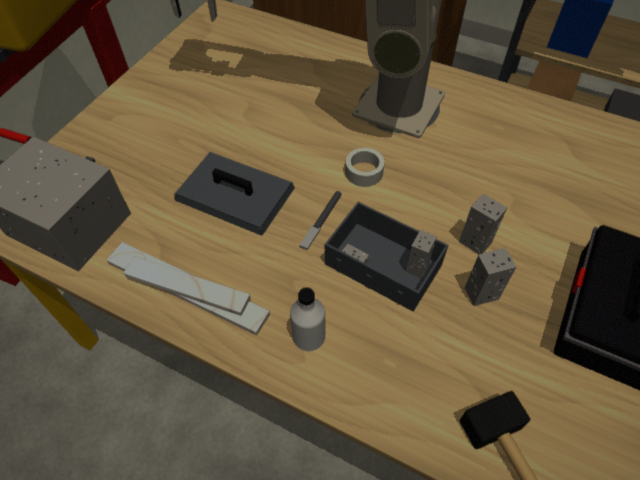

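View pics/top0.png

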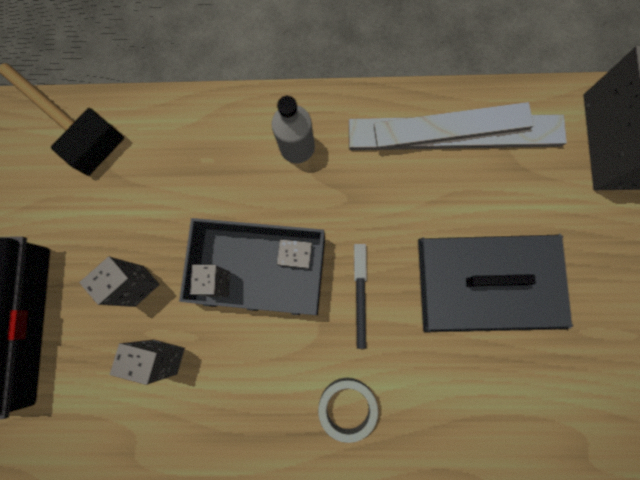

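The scene view shows the tub around (387,253) with the tall stone at (423,250), and the lid at (235,190) with its handle at (232,180). In the top view the tub spans (185-325, 222-312), with the stone's top at (204,279). The lid spans (420-570, 236-330) and its handle runs from (468,281) to (534,280). The stones outside the tub are decoys. Next I'll zoom in.

```bash
python3 - <<'E'
from h import *
import pickle
S=pickle.load(open("scene0.pkl","rb"))["image"];T=pickle.load(open("top0.pkl","rb"))["image"]
def cr(I,x,y,w=160,h=120):
    a=cv2.resize(I[y:y+h,x:x+w],(400,300),interpolation=cv2.INTER_CUBIC)
    a=(255*(a/255.)**.55).astype(np.uint8)
    for k in range(0,w,20): cv2.putText(a,str(x+k),(int(k*2.5),8),0,.3,(0,255,255));cv2.line(a,(int(k*2.5),10),(int(k*2.5),16),(0,255,255))
    for k in range(0,h,20): cv2.putText(a,str(y+k),(0,int(k*2.5)+4),0,.3,(0,255,255))
    return a
cv2.imwrite("pics/z0.png",np.vstack([np.hstack([cr(T,175,210),cr(T,415,225)]),np.hstack([cr(S,315,195),cr(S,160,140)])]))
E
```

```text
(no output)
```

View pics/z0.png

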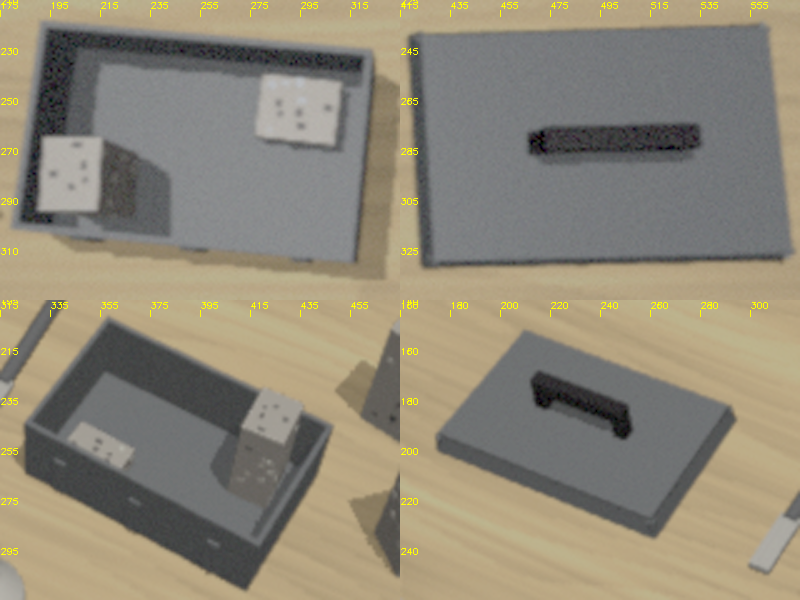

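The crop shows the tub rim, lid panel and handle corners clearly, so I can read their pixel positions and triangulate across the two views.

```bash
cat > m.py <<'E'
from h import *
import pickle
S=pickle.load(open("scene0.pkl","rb"));T=pickle.load(open("top0.pkl","rb"))
def t(x,y): return (175+x/2.5 if x<400 else 415+(x-400)/2.5, (210 if x<400 else 225)+y/2.5)
def s(x,y): return (315+x/2.5 if x<400 else 160+(x-400)/2.5, (195 if x<400 else 140)+(y-300)/2.5)
P={}
for n,a,b in [("tub+y+x",(44,25),(259,546)),("tub-y+x",(373,51),(26,424)),("tub-y-x",(355,261),(109,319)),("tub+y-x",(14,226),(332,427)),
 ("st+y+x",(42,136),(275,446)),("st-y+x",(104,138),(241,423)),("st-y-x",(100,212),(262,388)),("st+y-x",(38,211),(304,406)),
 ("lid+y+x",(421,36),(650,522)),("lid-y+x",(767,25),(437,434)),("lid-y-x",(792,253),(525,331)),("lid+y-x",(432,262),(733,408)),
 ("h-y",(700,136),(536,374)),("h+y",(544,141),(630,405))]:
    p,e=tri(T,t(*a),S,s(*b)); P[n]=p; print(n,p.round(4),round(e,4))
for k in("tub","st","lid"):
    q=np.array([P[k+x] for x in("+y+x","-y+x","-y-x","+y-x")]); c=q.mean(0)
    ly=(q[0]+q[3]-q[1]-q[2])/2; lx=(q[0]+q[1]-q[2]-q[3])/2
    print(k,c.round(4),"Ly",np.linalg.norm(ly).round(4),"Lx",np.linalg.norm(lx).round(4),"yaw",np.degrees([np.arctan2(-ly[0],ly[1]),np.arctan2(lx[1],lx[0])]).round(2))
h=P["h+y"]-P["h-y"];print("handle",((P["h+y"]+P["h-y"])/2).round(4),np.linalg.norm(h),np.degrees(np.arctan2(-h[0],h[1])))
E
python3 m.py
```

```text
tub+y+x [0.6352 0.2975 0.0762] 0.0036
tub-y+x [0.6125 0.0597 0.0782] 0.005
tub-y-x [0.4645 0.0741 0.0764] 0.0073
tub+y-x [0.4904 0.3119 0.0793] 0.0042
st+y+x [0.5521 0.2802 0.1101] 0.0057
st-y+x [0.5479 0.241  0.1137] 0.0039
st-y-x [0.4985 0.2432 0.1075] 0.003
st+y-x [0.4998 0.2849 0.1074] 0.0012
lid+y+x [ 0.605  -0.1263  0.0173] 0.0043
lid-y+x [ 0.6098 -0.3811  0.0228] 0.0041
lid-y-x [ 0.4429 -0.3841  0.0214] 0.0048
lid+y-x [ 0.4366 -0.126   0.0181] 0.007
h-y [ 0.5238 -0.3064  0.0674] 0.005
h+y [ 0.5201 -0.1962  0.072 ] 0.008
tub [0.5506 0.1858 0.0775] Ly 0.2391 Lx 0.1471 yaw [-5.82 -5.6 ]
st [0.5246 0.2623 0.1097] Ly 0.0406 Lx 0.0511 yaw [-3.87 -3.86]
lid [ 0.5236 -0.2544  0.0199] Ly 0.2565 Lx 0.1676 yaw [1.23 0.46]
handle [ 0.5219 -0.2513  0.0697] 0.11034496062710403 1.8906380134105092
```

```bash
cat >> m.py <<'E'
print()
G={"tub":(.085,[(44,25),(373,51),(355,261),(14,226)],[(259,546),(26,424),(109,319),(332,427)]),
"st":(.115,[(42,136),(104,138),(100,212),(38,211)],[(275,446),(241,423),(262,388),(304,406)]),
"lid":(.027,[(421,36),(767,25),(792,253),(432,262)],[(650,522),(437,434),(525,331),(733,408)]),
"h":(.069,[(700,136),(544,141)],[(536,374),(630,405)])}
for k,(z,a,b) in G.items():
    for nm,c,f,pts in(("top",T,t,a),("scene",S,s,b)):
        q=np.array([plane(c,*(np.array(f(*p))-.3),z) for p in pts]);m=q.mean(0)
        print(k,nm,m.round(4),[round(float(np.linalg.norm(q[i]-q[i-1])),4) for i in range(len(q))])
E
python3 m.py | sed -n '/^$/,$p'
```

```text
tub top [0.5513 0.1827 0.085 ] [0.1437, 0.2368, 0.147, 0.239]
tub scene [0.5541 0.1886 0.085 ] [0.147, 0.2369, 0.1473, 0.2354]
st top [0.5248 0.261  0.115 ] [0.0506, 0.0426, 0.0498, 0.0421]
st scene [0.5279 0.2623 0.115 ] [0.0527, 0.0368, 0.0445, 0.0406]
lid top [ 0.5244 -0.2543  0.027 ] [0.1661, 0.2547, 0.1662, 0.2563]
lid scene [ 0.5275 -0.249   0.027 ] [0.1679, 0.2563, 0.1653, 0.2592]
h top [ 0.5236 -0.2541  0.069 ] [0.1074, 0.1074]
h scene [ 0.5206 -0.2493  0.069 ] [0.1091, 0.1091]
```

```bash
cat >> h.py <<'E'
def go(*tg):
    "tg: (x,y,z,psi_deg) with psi = world angle of the tool's x axis; prints rows in the tool frame of now"
    s=status.read_state();Rm=R.from_rotvec(s["orientation"]).as_matrix();p=np.array(s["tool_pos"])
    psi=np.degrees(np.arctan2(Rm[1,0],Rm[0,0]))
    print("now",p.round(4),"psi",psi.round(2),"tilt",np.degrees(np.arccos(-Rm[2,2])).round(2),"q",np.round(s["q"],2),"F",np.round(s["force"],1),"open",round(s["opening"],4))
    for g in tg: print(g,(Rm.T@(np.array(g[:3])-p)).round(4),"turn",round((psi-g[3]+180)%360-180,1))
E
python3 - <<'E'
from h import *
import pickle
T=pickle.load(open("top0.pkl","rb"))
print(plane(T,297,150,.02))
go((.45,-.25,.24,-90),(.50,.1,.24,-90),(.525,.325,.2,-95))
E
```

```text
[0.78672817 0.11199855 0.02      ]
now [ 0.1622 -0.5772  0.2347] psi 15.69 tilt 0.09 q [-1.38  0.13  1.49 -0.    1.52 -0.09] F [ 0.1  0.5 -0.7] open 0.0932
(0.45, -0.25, 0.24, -90) [ 0.3656 -0.2372 -0.0049] turn 105.7
(0.5, 0.1, 0.24, -90) [ 0.5084 -0.5606 -0.0043] turn 105.7
(0.525, 0.325, 0.2, -95) [ 0.5933 -0.7704  0.036 ] turn 110.7
```

{"op": "servo_tool", "data": {
  "plan": "0.03 -0.02 0 -6; 0.06 -0.04 0 -12; 0.09 -0.06 0 -18; 0.12 -0.08 0 -24; 0.15 -0.1 0 -30; 0.18 -0.12 0 -36; 0.21 -0.14 0 -42; 0.24 -0.16 0 -48; 0.27 -0.18 0 -54; 0.3 -0.2 0 -60; 0.33 -0.22 0 -66; 0.36 -0.24 0 -69",
  "grip": 1
}}

```text
t: 1.1
tool_pos: [0.4446, -0.2475, 0.2353]
orientation: [-2.315, -2.123, 0.0]
force: [-0.6, -0.4, 0.7]
opening: 0.0176
gripper_force: 0.0
```

```bash
python3 -c "
from h import *
go((.525,.1,.22,85),(.528,.315,.20,85),(.528,.315,.114,85))"
```

```text
now [ 0.4446 -0.2475  0.2353] psi 85.02 tilt 0.02 q [-0.61 -0.12  1.74 -0.    1.52 -0.52] F [-0.6 -0.4  0.7] open 0.0176
(0.525, 0.1, 0.22, 85) [0.3532 0.05   0.0154] turn 0.0
(0.528, 0.315, 0.2, 85) [0.5677 0.0343 0.0354] turn 0.0
(0.528, 0.315, 0.114, 85) [0.5676 0.0343 0.1214] turn 0.0
```

{"op": "servo_tool", "data": {
  "plan": "0.035 0.005 0 0; 0.075 0.015 0 0; 0.115 0.02 0 0; 0.155 0.03 0 0; 0.195 0.04 0 0; 0.235 0.045 0 0; 0.275 0.05 0 0; 0.315 0.05 0 0; 0.355 0.05 0 0; 0.395 0.047 0 0; 0.435 0.043 0 0; 0.475 0.039 0 0"
}}

```text
t: 2.1
tool_pos: [0.5261, 0.222, 0.2351]
orientation: [-2.322, -2.116, 0.001]
force: [1.1, 1.0, 0.0]
opening: 0.0007
gripper_force: 0.0
```

{"op": "servo_tool", "data": {
  "plan": "0.04 -0.002 0 0; 0.07 -0.004 0 0; 0.09 -0.005 0 0; 0.095 -0.005 0 0; 0.095 -0.005 0.02 0; 0.095 -0.005 0.04 0; 0.095 -0.005 0.06 0; 0.095 -0.005 0.08 0; 0.095 -0.005 0.09 0; 0.095 -0.005 0.09 0"
}}

```text
t: 2.93
tool_pos: [0.5288, 0.3135, 0.1421]
orientation: [-2.322, -2.114, 0.009]
force: [-0.2, 0.2, 0.7]
opening: 0.0004
gripper_force: 0.0
```

```bash
python3 - <<'E'
from h import *
S=eyes.read_camera("scene")["image"];T=eyes.read_camera("top")["image"]
def cr(I,x,y,w=160,h=120):
    return (255*(cv2.resize(I[y:y+h,x:x+w],(400,300),interpolation=cv2.INTER_CUBIC)/255.)**.55).astype(np.uint8)
cv2.imwrite("pics/z1.png",np.hstack([cr(T,165,200),cr(S,325,185)]))
go((.528,.315,.114,85))
E
```

```text
now [0.5307 0.3146 0.1459] psi 84.66 tilt 0.03 q [ 0.45  0.23  1.54 -0.    1.37  0.55] F [ 0.9 -0.2 -0. ] open 0.0008
(0.528, 0.315, 0.114, 85) [ 0.0001 -0.0027  0.0319] turn -0.3
```

View pics/z1.png

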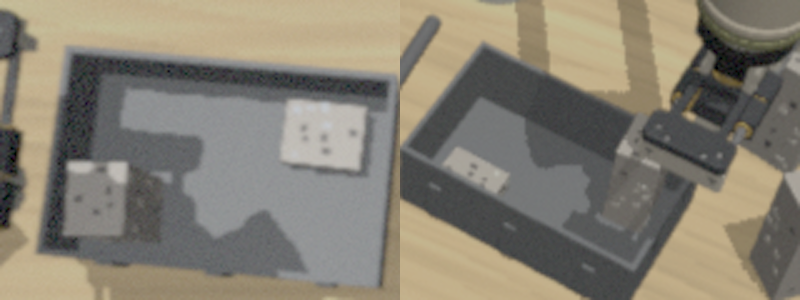

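The fingers stand clear behind the stone's +y face, and the stone is still upright.

{"op": "servo_tool", "data": {
  "plan": "0 -0.002 0.012 0; 0 -0.002 0.024 0; 0 -0.002 0.034 0; 0 -0.002 0.034 0; -0.008 -0.002 0.034 0; -0.016 -0.002 0.034 0; -0.022 -0.002 0.034 0; -0.026 -0.002 0.034 0; -0.03 -0.002 0.034 0; -0.034 -0.002 0.034 0; -0.038 -0.002 0.034 0; -0.042 -0.002 0.034 0"
}}

```text
t: 4.03
tool_pos: [0.5249, 0.2732, 0.1119]
orientation: [2.322, 2.116, 0.001]
force: [-0.0, 0.3, 1.5]
opening: 0.0005
gripper_force: 0.5
```

{"op": "servo_tool", "data": {
  "plan": "-0.004 0 0 0; -0.008 0 0 0; -0.012 0 0 0; -0.016 0 0 0; -0.02 0 0 0; -0.024 0 0 0; -0.024 0 0 0"
}}

```text
t: 4.62
tool_pos: [0.5224, 0.2488, 0.1115]
orientation: [2.322, 2.115, -0.001]
force: [-0.8, 0.3, 0.4]
opening: 0.0005
gripper_force: 0.0
```

```bash
python3 - <<'E'
from h import *
S=eyes.read_camera("scene")["image"];T=eyes.read_camera("top")["image"]
def cr(I,x,y,w=160,h=120):
    return (255*(cv2.resize(I[y:y+h,x:x+w],(400,300),interpolation=cv2.INTER_CUBIC)/255.)**.55).astype(np.uint8)
cv2.imwrite("pics/z2.png",np.hstack([cr(T,165,200),cr(S,325,185)]))
go((.528,.315,.114,85))
E
```

```text
now [0.5225 0.2495 0.1116] psi 84.67 tilt 0.0 q [0.36 0.17 1.68 0.   1.29 0.45] F [-0.  -0.6 -0.3] open 0.0006
(0.528, 0.315, 0.114, 85) [ 0.0658 -0.0006 -0.0023] turn -0.3
```

View pics/z2.png

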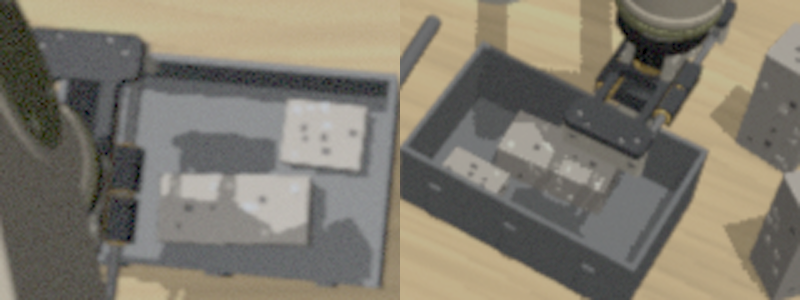

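The stone now lies beside the low stone, below the rim. Next is the lid.

```bash
python3 -c "
from h import *
go((.522,.2495,.22,91.5),(.522,-.252,.20,91.5))"
```

```text
now [0.5225 0.2495 0.1116] psi 84.67 tilt 0.0 q [0.36 0.17 1.68 0.   1.29 0.45] F [-0.  -0.6 -0.3] open 0.0006
(0.522, 0.2495, 0.22, 91.5) [ 0.     -0.0005 -0.1084] turn -6.8
(0.522, -0.252, 0.2, 91.5) [-0.4993  0.0461 -0.0884] turn -6.8
```

{"op": "servo_tool", "data": {
  "plan": "0 0 -0.03 0; 0 0 -0.065 0; -0.03 0 -0.1 -2; -0.07 0 -0.1 -4; -0.11 0.005 -0.1 -6; -0.15 0.01 -0.1 -7; -0.19 0.015 -0.1 -7; -0.23 0.02 -0.1 -7; -0.27 0.025 -0.1 -7; -0.31 0.03 -0.1 -7; -0.35 0.035 -0.1 -7; -0.39 0.04 -0.1 -7"
}}

```text
t: 5.72
tool_pos: [0.5261, -0.1442, 0.2119]
orientation: [2.188, 2.254, 0.001]
force: [0.2, 1.4, -0.4]
opening: 0.0005
gripper_force: 0.0
```

```bash
python3 -c "
from h import *
go((.522,-.252,.20,91.5),(.522,-.252,.13,91.5))"
```

```text
now [ 0.5261 -0.1442  0.2119] psi 91.7 tilt 0.04 q [-0.36 -0.01  1.67  0.    1.47 -0.39] F [ 0.2  1.4 -0.4] open 0.0005
(0.522, -0.252, 0.2, 91.5) [-0.1076 -0.0073  0.0119] turn 0.2
(0.522, -0.252, 0.13, 91.5) [-0.1076 -0.0073  0.0819] turn 0.2
```

{"op": "servo_tool", "data": {
  "plan": "-0.035 -0.003 0 0; -0.07 -0.005 0 0; -0.1 -0.007 0 0; -0.112 -0.007 0 0; -0.112 -0.007 0.02 0; -0.112 -0.007 0.045 0; -0.112 -0.007 0.065 0; -0.112 -0.007 0.08 0; -0.112 -0.007 0.08 0; -0.112 -0.007 0.08 0; -0.112 -0.007 0.08 0",
  "grip": -1
}}

```text
t: 6.63
tool_pos: [0.5233, -0.2544, 0.1329]
orientation: [2.187, 2.253, 0.001]
force: [0.7, -0.7, 0.3]
opening: 0.0693
gripper_force: 0.0
```

```bash
python3 - <<'E'
from h import *
import pickle
S=eyes.read_camera("scene");T=eyes.read_camera("top")
pickle.dump((S,T),open("g.pkl","wb"))
def cr(I,x,y,w=160,h=120):
    return (255*(cv2.resize(I[y:y+h,x:x+w],(400,300),interpolation=cv2.INTER_CUBIC)/255.)**.55).astype(np.uint8)
a=cr(T["image"],425,210);b=cr(S["image"],150,110)
p=np.array(status.read_state()["tool_pos"])-[0,0,.017]
for c,im,x0,y0 in((T,a,425,210),(S,b,150,110)):
    u,v=proj(c,p); cv2.circle(im,(int((u-x0)*2.5),int((v-y0)*2.5)),4,(0,0,255),-1)
cv2.imwrite("pics/z3.png",np.vstack([np.hstack([a,b]),np.hstack([cr(T["image"],165,200),cr(S["image"],325,185)])]))
go((.522,-.252,.057,91.5))
E
```

```text
now [ 0.5236 -0.2549  0.1335] psi 91.71 tilt 0.16 q [-0.54  0.15  1.66  0.    1.33 -0.57] F [ 0.2 -0.9 -0.8] open 0.0769
(0.522, -0.252, 0.057, 91.5) [ 0.003  -0.0017  0.0765] turn 0.2
```

View pics/z3.png

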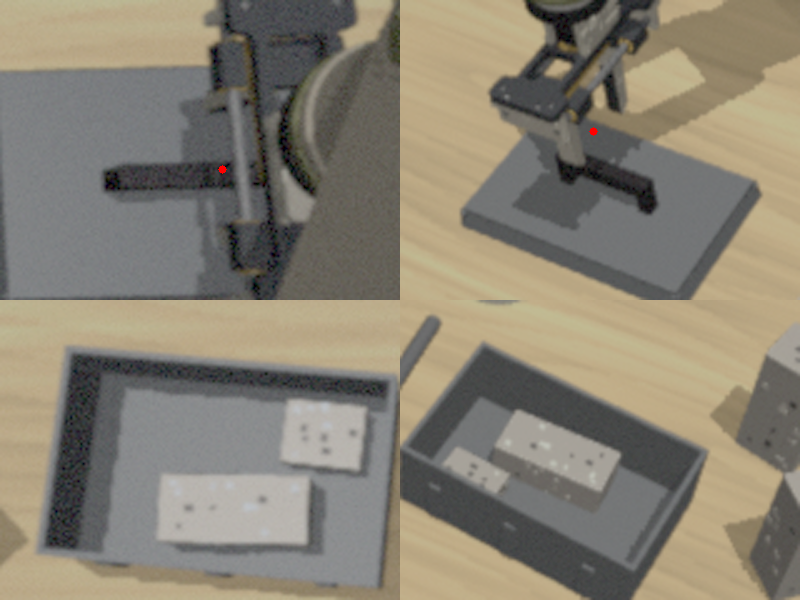

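The tall stone lies flat and the tub mouth is clear. The open fingers straddle the handle, with the tip dot on the bar near its middle. I'll descend and grip.

{"op": "servo_tool", "data": {
  "plan": "0.003 -0.001 0.015 0; 0.003 -0.001 0.03 0; 0.003 -0.001 0.045 0; 0.003 -0.001 0.06 0; 0.003 -0.001 0.07 0; 0.003 -0.001 0.075 0; 0.003 -0.001 0.075 0; 0.003 -0.001 0.075 0; 0.003 -0.001 0.075 0"
}}

```text
t: 7.48
tool_pos: [0.5222, -0.252, 0.0579]
orientation: [2.187, 2.253, 0.001]
force: [-0.3, 0.2, 0.5]
opening: 0.0931
gripper_force: 0.0
```

{"op": "servo_tool", "data": {
  "plan": "0 0 0 0; 0 0 0 0; 0 0 0 0; 0 0 0 0; 0 0 0 0; 0 0 0 0; 0 0 0 0; 0 0 0 0; 0 0 0 0; 0 0 0 0; 0 0 0 0; 0 0 0 0",
  "grip": 1,
  "grip_force": 45
}}

```text
t: 8.48
tool_pos: [0.5215, -0.2516, 0.0567]
orientation: [2.188, 2.254, 0.0]
force: [-1.7, 0.1, 0.8]
opening: 0.0176
gripper_force: 34.3
```

{"op": "servo_tool", "data": {
  "plan": "0 0 -0.005 0; 0 0 -0.012 0; 0 0 -0.024 0; 0 0 -0.04 0; 0 0 -0.06 0; 0 0 -0.08 0; 0 0 -0.1 0; 0 0 -0.12 0; 0 0 -0.135 0; 0 0 -0.145 0; 0 0 -0.145 0"
}}

```text
t: 9.4
tool_pos: [0.5228, -0.2524, 0.2054]
orientation: [2.185, 2.25, 0.002]
force: [0.5, -0.9, -3.4]
opening: 0.0173
gripper_force: 45.0
```

```bash
python3 - <<'E'
from h import *
go((.5513,.1845,.20,84.3),(.5513,.1845,.06+.09,84.3))
E
```

```text
now [ 0.5228 -0.2524  0.2054] psi 91.69 tilt 0.3 q [-0.54  0.09  1.59 -0.    1.46 -0.57] F [ 0.5 -0.9 -3.4] open 0.0173
(0.5513, 0.1845, 0.2, 84.3) [0.4359 0.0414 0.0044] turn 7.4
(0.5513, 0.1845, 0.15, 84.3) [0.436  0.0412 0.0544] turn 7.4
```

{"op": "servo_tool", "data": {
  "plan": "0.008 0 0 0; 0.022 0.002 0 1; 0.044 0.004 0 2; 0.068 0.006 0 3; 0.094 0.009 0 4; 0.12 0.011 0 5; 0.146 0.014 0 6; 0.172 0.016 0 7; 0.198 0.019 0 7.4; 0.224 0.021 0 7.4; 0.25 0.024 0 7.4; 0.276 0.026 0 7.4"
}}

```text
t: 10.4
tool_pos: [0.5379, 0.0269, 0.1997]
orientation: [-2.328, -2.107, 0.003]
force: [0.2, 0.1, -3.1]
opening: 0.0174
gripper_force: 45.0
```

```bash
python3 - <<'E'
from h import *
go((.5513,.1845,.19,84.3))
E
```

```text
now [0.5379 0.0269 0.1997] psi 84.3 tilt 0.17 q [-0.05 -0.01  1.7   0.    1.45  0.05] F [ 0.2  0.1 -3.1] open 0.0174
(0.5513, 0.1845, 0.19, 84.3) [ 0.1581 -0.0023  0.0098] turn -0.0
```

{"op": "servo_tool", "data": {
  "plan": "0.024 0 0 0; 0.048 0 0 0; 0.072 -0.001 0 0; 0.096 -0.001 0 0; 0.118 -0.002 0 0; 0.136 -0.002 0 0; 0.15 -0.002 0.003 0; 0.158 -0.002 0.01 0; 0.158 -0.002 0.017 0; 0.158 -0.002 0.02 0; 0.158 -0.002 0.02 0; 0.158 -0.002 0.02 0"
}}

```text
t: 11.4
tool_pos: [0.5526, 0.1813, 0.1808]
orientation: [-2.33, -2.106, 0.002]
force: [0.2, 0.1, -3.5]
opening: 0.0179
gripper_force: 45.0
```

```bash
python3 - <<'E'
from h import *
import pickle
S=eyes.read_camera("scene");T=eyes.read_camera("top")
pickle.dump((S,T),open("g2.pkl","wb"))
def cr(I,x,y,w=200,h=150):
    return (255*(cv2.resize(I[y:y+h,x:x+w],(800,600),interpolation=cv2.INTER_CUBIC)/255.)**.55).astype(np.uint8)
cv2.imwrite("pics/z4.png",np.vstack([cr(T["image"],150,185)[::1][:600],cr(S["image"],300,160)])[::2,::1][:600] if 0 else np.hstack([cv2.resize(cr(T["image"],160,195),(400,300)),cv2.resize(cr(S["image"],300,160),(400,300))]))
cv2.imwrite("pics/z5.png",cr(S["image"],300,170))
go((.5513,.1845,.145,84.3))
E
```

```text
now [0.5533 0.1816 0.1819] psi 84.22 tilt 0.02 q [ 0.23  0.11  1.61 -0.    1.42  0.33] F [ 0.7  0.3 -3.9] open 0.0175
(0.5513, 0.1845, 0.145, 84.3) [ 0.0027 -0.0023  0.0369] turn -0.1
```

View pics/z5.png

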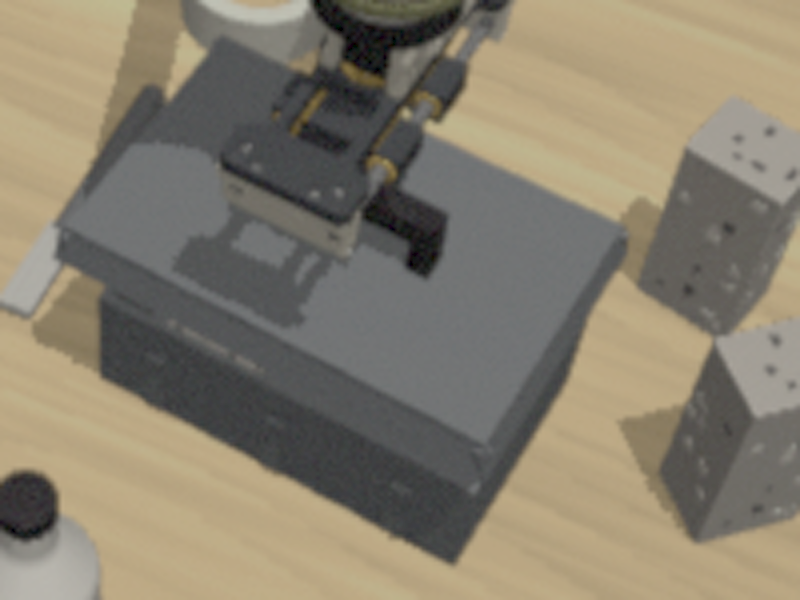

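View pics/z4.png

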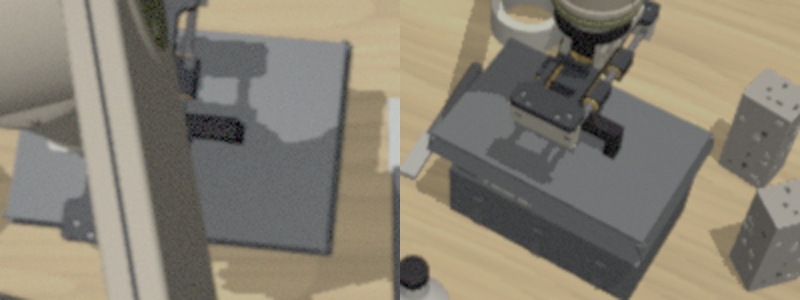

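```bash
python3 - <<'E'
from h import *
import pickle
S,T=pickle.load(open("g2.pkl","rb"))
z=.1515
q=np.array([plane(S,300+a/4-.4,170+b/4-.4,z) for a,b in((490,445),(60,235),(220,40),(625,235))])
ly=(q[0]+q[3]-q[1]-q[2])/2
print("scene",q.mean(0).round(4),[np.linalg.norm(q[i]-q[i-1]).round(4) for i in range(4)],np.degrees(np.arctan2(-ly[0],ly[1])))
r=np.array([plane(T,160+a/2-.3,195+b/2-.3,z) for a,b in((343,44),(325,249),(8,220))])
print("top",((r[0]+r[2])/2).round(4),np.linalg.norm(r[0]-r[1]),np.linalg.norm(r[1]-r[2]),r.round(3).tolist())
E
```

```text
scene [0.5578 0.1816 0.1515] [np.float64(0.1586), np.float64(0.2568), np.float64(0.1683), np.float64(0.2575)] -5.3876519537604945
top [0.5518 0.1779 0.1515] 0.16494483823092615 0.25422024978823293 [[0.622, 0.044, 0.151], [0.458, 0.059, 0.151], [0.482, 0.312, 0.151]]
```

The lid needs about +5 mm along the tub's y and -2 mm in x; yaw agrees. I'll correct, then lower it.

{"op": "servo_tool", "data": {
  "plan": "0.002 -0.001 0 0; 0.005 -0.0025 0 0; 0.005 -0.0025 0.006 0; 0.005 -0.0025 0.012 0; 0.005 -0.0025 0.018 0; 0.005 -0.0025 0.024 0; 0.005 -0.0025 0.03 0; 0.005 -0.0025 0.036 0; 0.005 -0.0025 0.04 0; 0.005 -0.0025 0.044 0; 0.005 -0.0025 0.044 0; 0.005 -0.0025 0.044 0"
}}

```text
t: 12.5
tool_pos: [0.5509, 0.1877, 0.1374]
orientation: [-2.329, -2.108, 0.001]
force: [0.9, 0.5, -3.1]
opening: 0.0174
gripper_force: 45.0
```

{"op": "servo_tool", "data": {
  "plan": "0 0 0.002 0; 0 0 0.004 0; 0 0 0.006 0; 0 0 0.008 0; 0 0 0.01 0; 0 0 0.012 0; 0 0 0.012 0; 0 0 0.012 0"
}}

```text
t: 13.17
tool_pos: [0.5509, 0.1876, 0.1254]
orientation: [-2.329, -2.108, 0.001]
force: [0.1, 0.9, -3.8]
opening: 0.0177
gripper_force: 45.0
```

{"op": "servo_tool", "data": {
  "plan": "0 0 0.001 0; 0 0 0.002 0; 0 0 0.003 0; 0 0 0.004 0; 0 0 0.004 0; 0 0 0.004 0"
}}

```text
t: 13.67
tool_pos: [0.5509, 0.1877, 0.1215]
orientation: [-2.329, -2.108, 0.0]
force: [-0.9, 0.1, -3.5]
opening: 0.0176
gripper_force: 45.0
```

{"op": "servo_tool", "data": {
  "plan": "0 0 0.001 0; 0 0 0.001 0; 0 0 0.002 0; 0 0 0.002 0; 0 0 0.002 0"
}}

```text
t: 14.08
tool_pos: [0.5509, 0.1877, 0.1195]
orientation: [-2.329, -2.108, 0.0]
force: [-0.4, 0.1, -4.0]
opening: 0.0177
gripper_force: 45.0
```

{"op": "servo_tool", "data": {
  "plan": "0 0 0.0005 0; 0 0 0.001 0; 0 0 0.001 0; 0 0 0.001 0"
}}

```text
t: 14.42
tool_pos: [0.5511, 0.1877, 0.1191]
orientation: [2.329, 2.108, 0.0]
force: [-3.5, -0.1, 1.6]
opening: 0.0175
gripper_force: 45.0
```

{"op": "servo_tool", "data": {
  "plan": "0 0 0.0005 0; 0 0 0.001 0; 0 0 0.001 0; 0 0 0.001 0"
}}

```text
t: 14.75
tool_pos: [0.5512, 0.1878, 0.1191]
orientation: [2.329, 2.108, 0.001]
force: [-5.9, -2.6, 9.2]
opening: 0.0177
gripper_force: 45.0
```

The lid is firmly seated. I'll ease off the load, then let go.

{"op": "servo_tool", "data": {
  "plan": "0 0 -0.001 0; 0 0 -0.0015 0; 0 0 -0.0015 0"
}}

```text
t: 15.0
tool_pos: [0.5512, 0.1877, 0.1192]
orientation: [2.329, 2.108, 0.001]
force: [-0.2, 0.7, -0.1]
opening: 0.0181
gripper_force: 45.0
```

{"op": "servo_tool", "data": {
  "plan": "0 0 0 0; 0 0 0 0; 0 0 0 0; 0 0 0 0; 0 0 0 0; 0 0 0 0; 0 0 0 0; 0 0 0 0; 0 0 0 0; 0 0 0 0",
  "grip": -1
}}

```text
t: 15.83
tool_pos: [0.551, 0.1877, 0.1191]
orientation: [2.329, 2.108, -0.0]
force: [-0.1, 0.6, 0.0]
opening: 0.0797
gripper_force: 0.0
```

{"op": "servo_tool", "data": {
  "plan": "0 0 -0.01 0; 0 0 -0.03 0; 0 0 -0.06 0; 0 0 -0.09 0; -0.03 0 -0.12 0; -0.07 0 -0.13 0; -0.11 0 -0.13 0; -0.15 0 -0.13 0; -0.19 0 -0.13 0; -0.23 0 -0.13 0; -0.26 0 -0.13 0; -0.26 0 -0.13 0"
}}

```text
t: 16.83
tool_pos: [0.5245, -0.0762, 0.2502]
orientation: [2.333, 2.101, -0.002]
force: [-0.1, 0.4, 0.0]
opening: 0.093
gripper_force: 0.0
```

```bash
python3 - <<'E'
from h import *
S=eyes.read_camera("scene");T=eyes.read_camera("top")
def cr(I,x,y,w=160,h=120):
    return (255*(cv2.resize(I[y:y+h,x:x+w],(400,300),interpolation=cv2.INTER_CUBIC)/255.)**.55).astype(np.uint8)
f=lambda I:cv2.resize(I,(400,300))
cv2.imwrite("pics/z6.png",np.vstack([np.hstack([cr(T["image"],165,205),cr(S["image"],315,185)]),np.hstack([f(T["image"]),f(S["image"])])]))
E
```

```text
(no output)
```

View pics/z6.png

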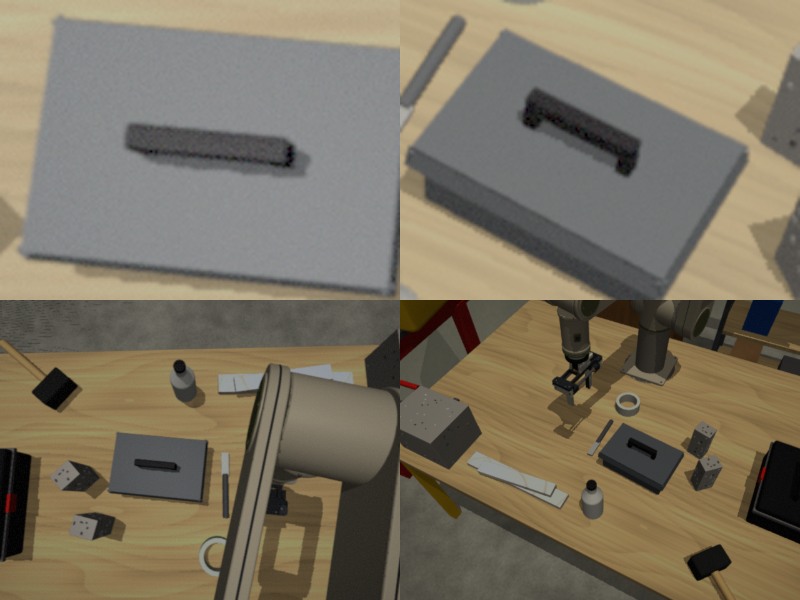

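The lid sits square and level on the tub. The chisel and the bottle haven't moved, and the gripper is clear.

```bash
python3 -c "
from plant import robot
print(robot.close_job())"
```

```text
the job is handed in; nothing more can be done
None
```

The tall stone lies flat in the tub beside the low stone, the lid is on squarely and fully home and released, the chisel and spray bottle were not touched, and the job was handed in at about 17 s; no verdict was returned.

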